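Open the water filter's twist-lock cap

TASK

Take the winged twist-lock cap off the water filter: it releases one way round only, and which way is not marked, so feel whether it gives one way or the other, turn it the way it gives until it stops, and lift it straight out. Carry it over to the small steel drip dish and finish while still holding it there by the gripper, upright with its key pointing down, over the middle of the dish and about a hand's width above it, touching nothing else. Leave the dish and everything else on the counter where it stands.

Things in the scene. Friction and masses are not known exactly. Their poses are not given: they have to be found in the camera images.
- filter: white countertop water filter, fixed: box 160 (its x) x 280 (its y) x 85 mm tall with two round wells 70 mm either side of its middle along its y. One of the two, either, holds the winged cap; the other is closed by a fixed flat grey disc (top 126 mm up), not part of the job. Short steel spout on the -x side, at most 71 mm up. Origin: underside centre
- well_a (a point): centre of the mouth of the well at the filter's -y end, 120 mm above the counter, level with the collar's rim; collar 66 mm wide outside, 54 mm inside
- well_b (a point): the same for the well at the filter's +y end
- cap: grey twist-lock cap, loose, 85 to 160 g: disc 51 mm across, 14 mm thick, with an upright wing grip on top, 46 mm long (cap's x) x 14 mm thick (cap's y), from 14 to 48 mm above the origin. Origin: centre of the disc's underside, 112 mm above the counter when locked in, cap's z up and cap's x then within 0.05 rad of the filter's x. About 1.5 mm of sideways play in its well
- wing (a point): point on the cap's axis in the wing grip, 34 mm above the cap's origin: middle of a good grasp from above, fingers closing across the wing along cap's y. Axes as the cap's
- key (a point): lower end of the cap's steel key, on its axis, 12 mm below the cap's origin: a stem 10 mm thick with a cross-bar 34 mm (cap's x) x 8 mm. The bar is caught in the well. Wrong way: hard stop after 0.07 to 0.17 rad. Right way (hidden, differs between filters): turns freely without rising to a hard stop at about 1.2 rad, and there (or up to 0.15 rad short) lifts straight out
- dish: small open steel drip dish, loose, 110 mm across, 22 mm tall, about 0.3 kg; origin: centre of its underside, on the counter
- mug: white mug, 80 mm wide, 90 mm tall; origin: underside centre; a bystander, leave it
- soap: steel soap bottle, 64 mm wide, 170 mm tall; origin: underside centre; a bystander, leave it
- jar: glass jar, 68 mm wide, 90 mm tall; origin: underside centre; a bystander, leave it
- spatula: spatula 280 mm long lying on the counter; origin: underside, mid-length; a bystander, leave it
- spoon: spoon with a wooden handle, 200 mm long, lying on the counter; origin: underside, mid-length; a bystander, leave it
- bowl: white bowl, 120 mm wide, 50 mm tall; origin: underside centre; a bystander, leave it
- pepper: small dark pot, 44 mm wide, 75 mm tall; origin: underside centre; a bystander, leave it
There are look-alikes about, which are no part of the job. Leave any blue look-alike of the cap alone. Leave any green look-alike of the dish alone.

How it is judged (in metres and radians):
On the way, in this order (a step that is already met when the one before it is completed fails the run):
1. the cap is turned over 0.75 rad while down in its well (angle between the x axis of cap and the x axis of filter, either way round above 0.75 rad and height (world z) of cap below 0.12 m), for 0.1 s.
2. the cap is lifted out of its well by the fingers (height (world z) of cap above 0.135 m and contact force between cap and the fingers above 1 N), for 0.1 s.
At the end, for the whole second after the job is handed in: the fingers hold the cap still, upright within 0.25 rad, its axis within 40 mm of the dish's centre and its disc's underside 80 to 260 mm above the counter, nothing else touching it; the dish has moved less than 30 mm (horizontal distance between cap and dish below 0.04 m and height (world z) of cap between 0.08 and 0.26 m and angle between cap's own z axis and vertical below 0.25 rad and contact force between cap and the fingers above 1 N and contact force between cap and dish below 0.05 N and contact force between cap and filter below 0.05 N and linear speed of cap below 0.03 m/s and distance of dish from where it was at the start of the episode below 0.03 m and contact force between cap and mug below 0.05 N and contact force between cap and soap below 0.05 N and contact force between cap and jar below 0.05 N and contact force between cap and spatula below 0.05 N and contact force between cap and spoon below 0.05 N and contact force between cap and bowl below 0.05 N and contact force between cap and pepper below 0.05 N); the arm keeps its last pose, push and grip.
It fails at once if something standing by is disturbed (moved 30 mm or more) (distance of any of mug, soap, jar, spatula, spoon, bowl, pepper from where it was at the start of the episode above 0.03 m).
It fails at once if the dish is pushed away (30 mm or more) (distance of dish from where it was at the start of the episode above 0.03 m).
It also fails if it takes over 54 s, if anything falls off the work surface, if the arm or the gripper's body presses on something with over 40 N, if the wrist force passes 120 N, or if a joint passes its speed limit or range.

ROBOT

A 6-joint arm with a two-finger parallel gripper is mounted at the origin on the work surface. World frame = base frame: x ahead of the robot, y to its left, z up, the work surface at z = 0. Lengths are in mm, angles in rad, forces in N, time in s.
With the tool pointing down it reaches from about 400 to 925 mm from the base axis. Payload 12.5 kg.
Tool frame: the origin (TCP) lies on the mounting face of the last link; the fingertips stand 190 mm ahead of it and the grasp point (between the pads) lies 171 mm ahead of it; z points along the fingers, y is the line along which they close (so a half turn about z gives the same grasp; the last joint's range is limited). The gripper opens to 95 mm and grips with 3 to 60 N. Pads are 20 mm wide; open, the fingers measure 119 mm over their backs; the gripper's body (75 mm by 180 mm) begins 59 mm behind the grasp point.
Start: joints at [1.071, 0.491, 1.559, -0, 1.092, -0.106], TCP at [239.79, 577.171, 404.761] pointing down, gripper open.
Joint ranges: [-3.1, 3.1], [-0.84, 2.19], [0.05, 2.79], [-1.13, 4.28], [0.06, 2.93], [-2.69, 2.69]. Speed limits (rad/s): [2.22, 2.22, 2.79, 3.14, 3.14, 3.14].

INTERFACE

Orientations are given as [roll, pitch, yaw] about the fixed x, y, z axes, in that order (R = Rz(yaw) Ry(pitch) Rx(roll)).
In Python, from cell import * gives the robot as it stands.
- The arm moves only by the tool arm_command, never from a script. Its argument "rows" is a list that holds one entry, the list of rows, each a list of 7 numbers: the shift along the tool's x, y, z normalised to -1 to 1, where 1 is 0.15 m, then the turn, a rotation vector about the tool's x, y, z normalised to -1 to 1, where 1 is 360 degrees, then the opening, from -1 (shut) to 1 (fully open). A call has 1 to 10 rows; each row is the pose to reach, as a shift and turn from the pose commanded when the call began, along the tool's axes at that moment, turning the shorter way round; what a row does not reach only later rows make up. A row lasts 1/12 s, in which the tool goes at most 41.7 mm and 7.16 degrees, less where a joint would pass 70% of its speed; a pose out of reach is approached as far as the arm can. A call with a number of a shift or a turn outside -1 to 1 is refused whole. A call with a gripper value outside its range is refused whole. The fingers move at their own pace and stop on an object; the grip force is fixed at half the most. Time passes only in rows, so rows that repeat a pose let the fingers close. It gives the time, the measured TCP pose, the force, the opening and the grip force at its end, in the units of the state.
- state(): the state, without advancing time (a new reading comes with each control period).
- read_camera(name): name is "scene" or "top" or "wrist"; returns (picture, depth): 400x640x3 uint8, red, green, blue; 400x640 float32, mm along the optical axis (not along the pixel's ray), 0 where there is no reading.
- get_calibration(name): a dict with "camera_matrix" (3x3 intrinsics, pixels), "position" and "orientation" of the camera in the world; the wrist camera has in their place "hand_eye" (4x4, takes a point from camera to tool coordinates, whose origin is the TCP and whose axes are the flange's). Camera axes: x right, y up, looking along -z (the intrinsics and any distortion apply to the point x, -y, -z); pixel columns grow to the right and rows downward; lengths in mm; the calibration is good to about 2 mm. A picture is of the moment at which its call begins: read the wrist's pose just before it. get_calibration takes no time and is no camera call.
- job_done(): hands the job in; it is judged then, once.
The state is a dict: "t": time; "joints": joint angles; "qvel": joint speeds; "tau": joint torques, N m; "eef_pos": TCP position; "tcp_rot": TCP orientation; "ft_force": force on the tool from outside, world axes, zero at the start; "moment": the same for the moment, N m; "opening": opening from 0.0 (shut) to 1.0 (fully open); "grip_force": force on a finger pad.
Only numpy, scipy, OpenCV 4.12 (cv2) and the standard library are available. Lean on these libraries where they do the work, as an engineer would, in place of code of your own. Each camera call takes 0.05 s, during which the arm holds its last target. There are 200 camera calls.

## Working session

There is one attempt and no reset: what is moved stays moved. The work goes in short steps, Python scripts to look and compute and a tool call to move; the robot and the scene stay as the last step left them, time stands still between calls to the robot, and variables do not carry over. Pictures are saved under pics/ and viewed, at most 10 in all, crops included, and the job is handed in when it is done.

Besides the shell and the picture viewer there is one more tool, called after "Emit:" by a JSON object that holds its "method" and its "body", one argument or row to a line. arm_command: Moves the arm, as the interface text tells. Its arguments: {"type":"object","properties":{"rows":{"type":"array","items":{"type":"array","items":{"type":"array","items":{"type":"number","minimum":-1,"maximum":1}}}}},"required":["rows"]}

```bash
mkdir -p pics
cat > h.py <<'E'
from cell import *
import numpy as np, cv2
from scipy.spatial.transform import Rotation as R
def cam(n):
    c=get_calibration(n); K=np.array(c["camera_matrix"])
    if "hand_eye" in c:
        s=state(); T=np.eye(4); T[:3,:3]=R.from_euler('xyz',s["tcp_rot"]).as_matrix(); T[:3,3]=s["eef_pos"]
        return K,T@np.array(c["hand_eye"])
    T=np.eye(4); o=np.array(c["orientation"]); T[:3,:3]=o if o.shape==(3,3) else R.from_euler('xyz',o).as_matrix(); T[:3,3]=c["position"]
    return K,T
def ray(K,T,u,v,z):
    d=T[:3,:3]@np.array([(u-K[0,2])/K[0,0],-(v-K[1,2])/K[1,1],-1]); p=T[:3,3]
    return p+d*(z-p[2])/d[2]
def pts(K,T,D):
    v,u=np.mgrid[:D.shape[0],:D.shape[1]]
    P=np.stack([(u-K[0,2])/K[0,0]*D,-(v-K[1,2])/K[1,1]*D,-D],-1)
    return P@T[:3,:3].T+T[:3,3]
E
python3 - <<'E'
from h import *
print(state()); 
for n in("scene","top","wrist"): print(n,get_calibration(n))
for n in("top","scene"):
    K,T=cam(n); I,D=read_camera(n); np.savez(n+'.npz',I=I,D=D,K=K,T=T); cv2.imwrite(f'pics/{n}.png',I[...,::-1])
E
```

```text
{'t': 0.0, 'joints': array([ 1.07138098e+00,  4.91541871e-01,  1.55949131e+00,  6.40420928e-06,
        1.09167084e+00, -1.05623011e-01]), 'qvel': array([ 0.00094981, -0.00017867, -0.00183327, -0.00215526, -0.00072584,
        0.0013297 ]), 'tau': array([ 6.72729038e-05, -6.12648869e+01, -2.58178246e+01,  6.91966899e-02,
        4.82625794e-02, -7.81088534e-05]), 'eef_pos': array([239.77743794, 577.12465062, 404.15819991]), 'tcp_rot': array([-3.14048808e+00, -1.22816139e-04,  2.74779730e+00]), 'ft_force': array([ 0.26929023,  0.04670498, -0.683865  ]), 'moment': array([ 0.01327438, -0.00788772, -0.01045826]), 'grip_force': 0.0, 'opening': 1.0017223551767875}
scene {'camera_matrix': array([[398.63123439,   0.        , 313.02781758],
       [  0.        , 398.63123439, 201.08233541],
       [  0.        ,   0.        ,   1.        ]]), 'position': array([1258.50509927, -280.37467257,  932.35234097]), 'orientation': array([ 0.79456358, -0.01829372,  1.18514886])}
top {'camera_matrix': array([[503.81652342,   0.        , 314.91580815],
       [  0.        , 503.81652342, 195.80987983],
       [  0.        ,   0.        ,   1.        ]]), 'position': array([ 223.05792286,   10.32186796, 1473.66710286]), 'orientation': array([ 0.21056232,  0.00448493, -1.56358816])}
wrist {'camera_matrix': array([[335.72237877,   0.        , 321.58685265],
       [  0.        , 335.72237877, 200.93929203],
       [  0.        ,   0.        ,   1.        ]]), 'hand_eye': array([[ 1.76530271e-04,  9.66101602e-01,  2.58162086e-01,
         7.27686827e+01],
       [ 9.99999966e-01, -1.20612171e-04, -2.32437898e-04,
         1.99844018e+00],
       [-1.93421136e-04,  2.58162118e-01, -9.66101590e-01,
         1.88614648e+01],
       [ 0.00000000e+00,  0.00000000e+00,  0.00000000e+00,
         1.00000000e+00]])}
```

View pics/top.png

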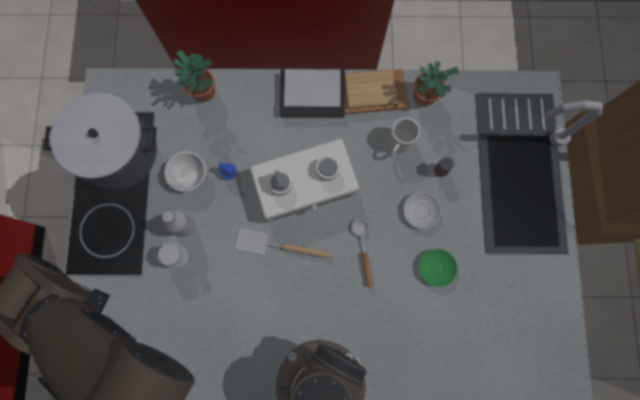

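View pics/scene.png

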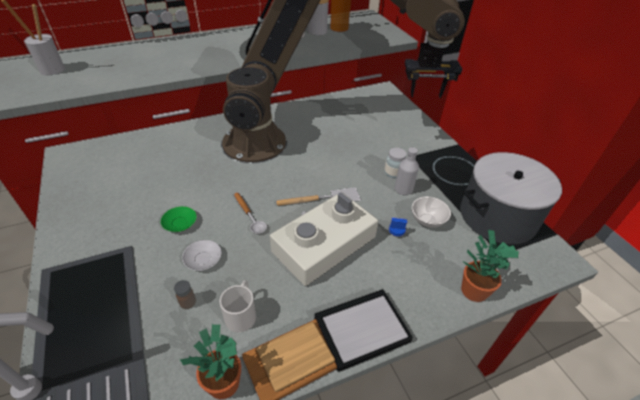

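Top view: filter at (305,180), spout at (314,208).
Candidates for the cap:
- grey winged cap at (281,182)
- flat grey disc at (328,168), which is fixed
- blue look-alike at (228,171)

Candidates for the dish:
- steel one at (421,211)
- white bowl at (185,172)
- green look-alike at (437,267)

I'll measure these next.

Run:
```python
from h import *
d=np.load('top.npz');I,D,K,T=[d[k] for k in('I','D','K','T')]
P=pts(K,T,D)
def blob(u,v,r,z0,z1,name):
    m=np.zeros(D.shape,bool);m[v-r:v+r,u-r:u+r]=1
    m&=(P[...,2]>z0)&(P[...,2]<z1)
    q=P[m]; 
    if len(q)<4: print(name,len(q));return
    (c,s,a)=cv2.minAreaRect(q[:,:2].astype(np.float32))
    print(name,len(q),'med',np.median(q,0).round(1),'rect',np.round(c,1),np.round(s,1),round(a,1),'z',np.percentile(q[:,2],[1,50,99]).round(1))
    return
print('counter',P[300,250],P[300,420])
blob(421,211,24,8,100,'dish?');blob(185,172,26,8,100,'bowl?')
blob(305,180,60,75,95,'filter top')
blob(305,180,60,75,250,'filter all')
blob(281,182,16,140,200,'wing'); blob(281,182,20,105,135,'capdisc');blob(328,168,18,105,200,'flat')
blob(228,171,14,8,200,'blue');blob(175,222,20,30,250,'soap');blob(172,256,20,30,200,'jar')
# closeup
x=cv2.resize(np.hstack([I[130:230,230:370]]),None,fx=4,fy=4,interpolation=cv2.INTER_CUBIC);y=np.load('scene.npz')['I'][170:290,260:420]
y=cv2.resize(y,None,fx=3.5,fy=3.5,interpolation=cv2.INTER_CUBIC)[:400,:]
cv2.imwrite('pics/crop.png',cv2.resize(np.hstack([x[:400],y[:400]]),None,fx=.7,fy=.7)[...,::-1])
```

```text
counter [231.4447423  202.86748276   1.43038294] [ 234.99238905 -284.84613453   -5.5893005 ]
dish? 645 med [ 497.2 -299.1   14. ] rect [ 494.6 -293.1] [107.4 106.8] 69.6 z [ 8.1 14.  25. ]
bowl? 1001 med [613.4 415.   25.9] rect [619.1 410. ] [157.8 119. ] 26.0 z [ 8.2 25.9 53.4]
filter top 4404 med [567.7  52.6  83.5] rect [574.9  51.6] [161.6 280.3] 18.4 z [76.5 83.5 91.1]
filter all 5321 med [568.8  52.9  84.3] rect [574.9  51.6] [161.6 280.3] 18.4 z [ 76.7  84.3 157.3]
wing 95 med [550.5 117.8 157.7] rect [553.  118.1] [46.9 13.7] 19.2 z [143.6 157.7 163.9]
capdisc 348 med [548.8 114.5 121.4] rect [552.4 117.8] [64.  64.5] 14.4 z [107.7 121.4 130.6]
flat 429 med [593.6 -14.5 122.3] rect [595.7 -14.7] [64.7 61.7] 0.3 z [106.9 122.3 129.2]
blue 252 med [604.6 278.9  28.3] rect [608.  280.1] [47.5 49.3] 35.5 z [12.7 28.3 63.5]
soap 593 med [437.7 394.2 114. ] rect [443.1 402.8] [56.7 63.4] 58.8 z [ 33.4 114.  172.7]
jar 558 med [351.1 411.7  87.3] rect [352.9 416.8] [64.9 63.5] 28.3 z [33.5 87.3 95.2]
```

View pics/crop.png

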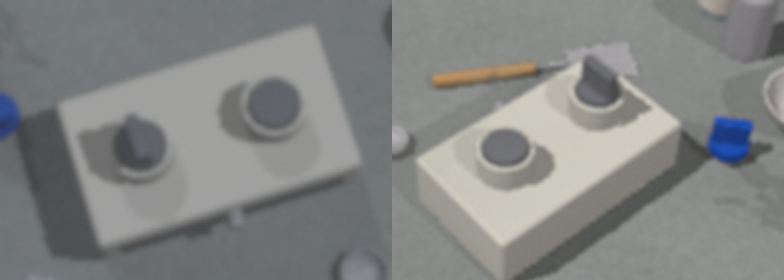

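The crop confirms the choice: the grey winged cap sits in the filter's +y well (well_b), and the flat disc and the blue copy are ruled out. Filter, well and wing measurements agree with each other: axis (553,118), wing yaw about 0.33. The dish is at (495,-293), with its rim at about 25 mm.

```bash
cat > go.py <<'E'
import sys; from h import *
x,y,z,yaw=map(float,sys.argv[1:5]); s=state()
R0=R.from_euler('xyz',s["tcp_rot"]); R1=R.from_euler('xyz',[np.pi,0,yaw])
d=R0.inv().apply(np.array([x,y,z])-s["eef_pos"])
w=(R0.inv()*R1).as_rotvec()
print('t',round(s['t'],2),'pos',s['eef_pos'].round(1),'rot',s['tcp_rot'].round(4),'q',s['joints'].round(2),'F',s['ft_force'].round(1),'M',s['moment'].round(2),'open',round(s['opening'],3),'grip',round(s['grip_force'],1))
print('shift',(d/150).round(4),'turn',(w/2/np.pi).round(4),'deg',np.degrees(w).round(1))
E
python3 go.py 553 118 440 0.33
```

```text
t 0.1 pos [239.8 577.1 404.2] rot [-3.1406e+00 -1.0000e-04  2.7478e+00] q [ 1.07  0.49  1.56  0.    1.09 -0.11] F [ 0.6 -0.4 -0.7] M [-0.    0.02  0.  ] open 1.0 grip 0.0
shift [-3.1027 -2.0257 -0.2369] turn [-1.000e-04  2.000e-04  3.848e-01] deg [-0.000e+00  1.000e-01  1.385e+02]
```

Emit:
{"method": "arm_command", "body": {
  "rows": [
    [[-1,-0.65,-0.24,0,0,0.19,1],[-1,-0.65,-0.24,0,0,0.19,1],[-1,-0.65,-0.24,0,0,0.19,1],[-1,-0.65,-0.24,0,0,0.19,1],[-1,-0.65,-0.24,0,0,0.19,1],[-1,-0.65,-0.24,0,0,0.19,1],[-1,-0.65,-0.24,0,0,0.19,1],[-1,-0.65,-0.24,0,0,0.19,1],[-1,-0.65,-0.24,0,0,0.19,1],[-1,-0.65,-0.24,0,0,0.19,1]]
  ]
}}

```text
t: 0.93
eef_pos: [341.0, 429.5, 440.5]
tcp_rot: [-3.141, 0.0, 1.547]
ft_force: [-0.5, 0.3, -0.3]
opening: 0.998
grip_force: 0.0
```

```bash
python3 go.py 553 118 440 0.33
```

```text
t 0.93 pos [341.  429.5 440.5] rot [-3.1412e+00  4.0000e-04  1.5468e+00] q [0.78 0.35 1.7  0.   1.1  0.8 ] F [-0.5  0.3 -0.3] M [-0.06  0.1  -0.07] open 0.998 grip 0.0
shift [-2.0418  1.4631  0.0036] turn [-0.000e+00  1.000e-04  1.937e-01] deg [-0.   0.  69.7]
```

Emit:
{"method": "arm_command", "body": {
  "rows": [
    [[-1,0.7,0,0,0,0.19,1],[-1,0.7,0,0,0,0.19,1],[-1,0.7,0,0,0,0.19,1],[-1,0.7,0,0,0,0.19,1],[-1,0.7,0,0,0,0.19,1],[-1,0.7,0,0,0,0.19,1],[-1,0.7,0,0,0,0.19,1],[-1,0.7,0,0,0,0.19,1],[-1,0.7,0,0,0,0.19,1],[-1,0.7,0,0,0,0.19,1]]
  ]
}}

```text
t: 1.77
eef_pos: [443.4, 277.7, 440.5]
tcp_rot: [-3.142, 0.001, 0.353]
ft_force: [-0.1, 0.5, -0.7]
opening: 1.0
grip_force: 0.0
```

```bash
python3 go.py 503 101 460 0.33
```

```text
t 1.77 pos [443.4 277.7 440.5] rot [-3.1416e+00  5.0000e-04  3.5300e-01] q [0.43 0.31 1.76 0.   1.08 1.65] F [-0.1  0.5 -0.7] M [-0.09  0.12  0.02] open 1.0 grip 0.0
shift [-0.0344  1.2427 -0.1299] turn [-0.      0.0001  0.0037] deg [-0.   0.   1.3]
```

Emit:
{"method": "arm_command", "body": {
  "rows": [
    [[0,1,0,0,0,0.0037,1],[0,1,0,0,0,0.0037,1],[0,1,0,0,0,0.0037,1],[0,1,0,0,0,0.0037,1],[0,1,0,0,0,0.0037,1]]
  ]
}}

```text
t: 2.18
eef_pos: [497.5, 134.0, 440.4]
tcp_rot: [3.141, 0.0, 0.333]
ft_force: [-0.4, 1.0, 0.9]
opening: 0.999
grip_force: 0.0
```

```bash
python3 go.py 553 118 440 0.33
```

```text
t 2.18 pos [497.5 134.  440.4] rot [3.141e+00 3.000e-04 3.334e-01] q [ 0.13  0.3   1.78 -0.    1.07  1.37] F [-0.4  1.   0.9] M [-0.09  0.14 -0.01] open 0.999 grip 0.0
shift [0.3147 0.2218 0.003 ] turn [0.0001 0.0001 0.0005] deg [0.  0.  0.2]
```

Emit:
{"method": "arm_command", "body": {
  "rows": [
    [[0.315,0.222,0,0,0,0,1],[0.315,0.222,0,0,0,0,1],[0.315,0.222,0,0,0,0,1],[0.315,0.222,0,0,0,0,1]]
  ]
}}

```text
t: 2.52
eef_pos: [552.0, 121.7, 440.0]
tcp_rot: [-3.141, 0.001, 0.336]
ft_force: [-0.2, 0.3, -0.7]
opening: 0.998
grip_force: 0.0
```

```bash
python3 - <<'E'
from h import *
K,T=cam("wrist"); I,D=read_camera("wrist"); cv2.imwrite('pics/w1.png',I[...,::-1])
P=pts(K,T,D); m=(P[...,2]>140)&(P[...,2]<175)&(np.hypot(P[...,0]-553,P[...,1]-118)<45)
n,l,st,_=cv2.connectedComponentsWithStats(m.astype(np.uint8)); k=1+np.argmax(st[1:,4]); q=P[l==k]
t=q[q[:,2]>np.percentile(q[:,2],60)-3]
print(T[:3,3],len(q),'z',np.percentile(q[:,2],[1,50,95]),cv2.minAreaRect(q[:,:2].astype(np.float32)),cv2.minAreaRect(t[:,:2].astype(np.float32)))
E
python3 go.py 553 118 320 0.33
```

```text
[620.90705284 147.61656461 421.03185256] 993 z [143.47780962 160.87898497 162.0030928 ] ((553.65625, 118.75004577636719), (45.825714111328125, 13.958864212036133), 18.136808395385742) ((553.57177734375, 118.68223571777344), (45.624290466308594, 13.955440521240234), 18.010787963867188)
t 2.57 pos [551.4 122.  440.2] rot [-3.1411e+00  1.3000e-03  3.3700e-01] q [0.1  0.37 1.66 0.   1.11 1.33] F [-0.5  0.4  0.3] M [-0.09  0.15  0.02] open 1.002 grip 0.0
shift [0.002  0.0292 0.8013] turn [-0.0001  0.0002  0.0011] deg [-0.   0.1  0.4]
```

View pics/w1.png

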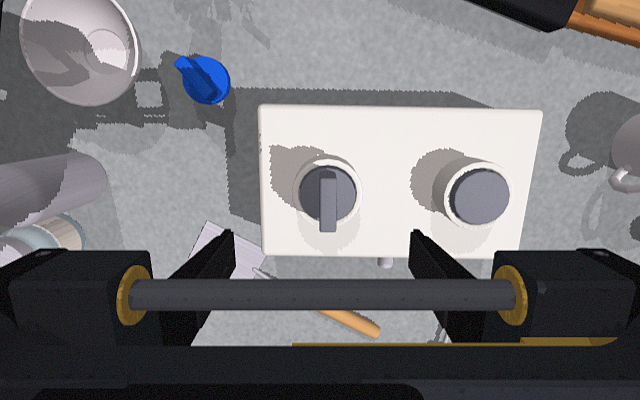

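The wrist view shows the wing at (328,200), clear between the fingers. It measures 46x14 mm, centre (553.6,118.7), yaw 0.316. I'll correct for this before descending.

Emit:
{"method": "arm_command", "body": {
  "rows": [
    [[0,0,0,0,0,0,1],[0,0,0,0,0,0,1],[0,0,0,0,0,0,1]]
  ]
}}

```text
t: 2.82
eef_pos: [551.2, 122.1, 441.0]
tcp_rot: [-3.142, -0.0, 0.338]
ft_force: [-0.8, -0.8, -1.0]
opening: 1.002
grip_force: 0.0
```

```bash
python3 go.py 553.4 118.4 320 0.316
```

```text
t 2.82 pos [551.2 122.1 441. ] rot [-3.1416e+00 -3.0000e-04  3.3760e-01] q [0.1  0.37 1.66 0.   1.11 1.33] F [-0.8 -0.8 -1. ] M [-0.04  0.13 -0.01] open 1.002 grip 0.0
shift [0.0052 0.0281 0.8067] turn [-0.     -0.      0.0034] deg [-0.  -0.   1.2]
```

Emit:
{"method": "arm_command", "body": {
  "rows": [
    [[0.005,0.028,0.3,0,0,0.0034,1],[0.005,0.028,0.5,0,0,0.0034,1],[0.005,0.028,0.65,0,0,0.0034,1],[0.005,0.028,0.75,0,0,0.0034,1],[0.005,0.028,0.8,0,0,0.0034,1],[0.005,0.028,0.8,0,0,0.0034,1],[0.005,0.028,0.8,0,0,0.0034,1]]
  ]
}}

```text
t: 3.4
eef_pos: [554.0, 118.1, 321.3]
tcp_rot: [3.142, -0.001, 0.316]
ft_force: [0.6, -0.0, 0.4]
opening: 1.0
grip_force: 0.0
```

```bash
python3 go.py 553.4 118.4 320 0.316
```

```text
t 3.4 pos [554.  118.1 321.3] rot [ 3.1416e+00 -5.0000e-04  3.1580e-01] q [0.09 0.51 1.79 0.   0.84 1.35] F [ 0.6 -0.   0.4] M [-0.08  0.1  -0.01] open 1.0 grip 0.0
shift [-0.0033 -0.0032  0.0089] turn [ 0.     -0.0001 -0.    ] deg [ 0. -0. -0.]
```

Well aligned. Closing the fingers.

Emit:
{"method": "arm_command", "body": {
  "rows": [
    [[0,0,0,0,0,0,-1],[0,0,0,0,0,0,-1],[0,0,0,0,0,0,-1],[0,0,0,0,0,0,-1],[0,0,0,0,0,0,-1],[0,0,0,0,0,0,-1],[0,0,0,0,0,0,-1],[0,0,0,0,0,0,-1],[0,0,0,0,0,0,-1],[0,0,0,0,0,0,-1]]
  ]
}}

```text
t: 4.23
eef_pos: [553.9, 117.9, 320.7]
tcp_rot: [-3.141, -0.0, 0.316]
ft_force: [-1.2, -0.8, 1.2]
opening: 0.357
grip_force: 0.0
```

```bash
python3 go.py 553.4 118.4 320 0.316
```

```text
t 4.23 pos [553.9 117.9 320.7] rot [-3.1415 -0.      0.3156] q [0.09 0.51 1.79 0.   0.84 1.35] F [-1.2 -0.8  1.2] M [-0.05  0.12  0.01] open 0.357 grip 0.0
shift [-0.0025 -0.004   0.0046] turn [-0.     -0.     -0.0001] deg [-0. -0. -0.]
```

Emit:
{"method": "arm_command", "body": {
  "rows": [
    [[0,0,0,0,0,0,-1],[0,0,0,0,0,0,-1],[0,0,0,0,0,0,-1],[0,0,0,0,0,0,-1],[0,0,0,0,0,0,-1],[0,0,0,0,0,0,-1],[0,0,0,0,0,0,-1]]
  ]
}}

```text
t: 4.82
eef_pos: [553.9, 117.9, 320.7]
tcp_rot: [-3.142, -0.0, 0.316]
ft_force: [0.3, -0.4, -0.3]
opening: 0.146
grip_force: 30.0
```

```bash
python3 go.py 553.4 118.4 320 0.316
```

```text
t 4.82 pos [553.9 117.9 320.7] rot [-3.1415e+00 -1.0000e-04  3.1550e-01] q [0.09 0.51 1.79 0.   0.84 1.35] F [ 0.3 -0.4 -0.3] M [-0.12  0.13  0.04] open 0.146 grip 30.0
shift [-0.0025 -0.0042  0.0049] turn [-0.     -0.     -0.0001] deg [-0. -0. -0.]
```

Emit:
{"method": "arm_command", "body": {
  "rows": [
    [[0,0,0,0,0,-0.007,-1],[0,0,0,0,0,-0.014,-1],[0,0,0,0,0,-0.021,-1],[0,0,0,0,0,-0.026,-1],[0,0,0,0,0,-0.03,-1],[0,0,0,0,0,-0.03,-1]]
  ]
}}

```text
t: 5.32
eef_pos: [553.9, 118.0, 320.7]
tcp_rot: [-3.141, -0.0, 0.505]
ft_force: [-0.5, -0.6, -0.8]
opening: 0.143
grip_force: 30.0
```

```bash
python3 go.py 553.9 117.9 320.7 0.316
```

```text
t 5.32 pos [553.9 118.  320.7] rot [-3.1415 -0.      0.5053] q [0.09 0.51 1.79 0.   0.84 1.16] F [-0.5 -0.6 -0.8] M [-0.11  0.11 -0.03] open 0.143 grip 30.0
shift [-0.0003  0.0004  0.    ] turn [-0.     -0.      0.0301] deg [-0.  -0.  10.8]
```

Emit:
{"method": "arm_command", "body": {
  "rows": [
    [[0,0,0,0,0,-0.007,-1],[0,0,0,0,0,-0.014,-1],[0,0,0,0,0,-0.021,-1],[0,0,0,0,0,-0.03,-1],[0,0,0,0,0,-0.03,-1]]
  ]
}}

```text
t: 5.73
eef_pos: [553.9, 118.0, 320.7]
tcp_rot: [-3.142, -0.0, 0.694]
ft_force: [-0.0, 0.2, -0.3]
opening: 0.146
grip_force: 30.0
```

```bash
python3 go.py 553.9 117.9 320.7 0.316
```

```text
t 5.73 pos [553.9 118.  320.7] rot [-3.1415e+00 -1.0000e-04  6.9420e-01] q [0.09 0.51 1.79 0.   0.84 0.97] F [-0.   0.2 -0.3] M [-0.05  0.12  0.11] open 0.146 grip 30.0
shift [-0.0004  0.0003  0.0003] turn [-0.     -0.      0.0602] deg [-0.  -0.  21.7]
```

It gives freely this way: 0.38 rad with almost no moment, and the opening hasn't changed, so it isn't slipping. I'll carry on towards the stop.

Emit:
{"method": "arm_command", "body": {
  "rows": [
    [[0,0,0,0,0,-0.012,-1],[0,0,0,0,0,-0.024,-1],[0,0,0,0,0,-0.036,-1],[0,0,0,0,0,-0.048,-1],[0,0,0,0,0,-0.06,-1],[0,0,0,0,0,-0.072,-1],[0,0,0,0,0,-0.084,-1],[0,0,0,0,0,-0.096,-1],[0,0,0,0,0,-0.11,-1],[0,0,0,0,0,-0.11,-1]]
  ]
}}

```text
t: 6.57
eef_pos: [553.9, 117.9, 320.7]
tcp_rot: [3.142, -0.0, 1.385]
ft_force: [1.0, -0.0, -0.7]
opening: 0.147
grip_force: 30.0
```

```bash
python3 go.py 553.9 117.9 320.7 0.316
```

```text
t 6.57 pos [553.9 117.9 320.7] rot [ 3.1415e+00 -1.0000e-04  1.3853e+00] q [0.09 0.51 1.79 0.   0.84 0.28] F [ 1.  -0.  -0.7] M [-0.09 -0.01 -0.05] open 0.147 grip 30.0
shift [-0.0003 -0.0002  0.0002] turn [ 0.     -0.      0.1702] deg [ 0.  -0.  61.3]
```

Turned 1.07 rad so far. Now small steps to the stop.

Emit:
{"method": "arm_command", "body": {
  "rows": [
    [[0,0,0,0,0,-0.005,-1],[0,0,0,0,0,-0.01,-1],[0,0,0,0,0,-0.014,-1],[0,0,0,0,0,-0.017,-1],[0,0,0,0,0,-0.017,-1]]
  ]
}}

```text
t: 6.98
eef_pos: [553.7, 117.9, 320.7]
tcp_rot: [-3.141, 0.0, 1.488]
ft_force: [-3.3, -0.8, 2.7]
opening: 0.145
grip_force: 30.0
```

```bash
python3 go.py 553.9 117.9 320.7 0.316
```

```text
t 6.98 pos [553.7 117.9 320.7] rot [-3.1406e+00  2.0000e-04  1.4884e+00] q [ 0.09  0.51  1.79 -0.    0.84  0.18] F [-3.3 -0.8  2.7] M [-0.31  0.74 -0.07] open 0.145 grip 30.0
shift [0.0003 0.0014 0.0001] turn [-1.000e-04  1.000e-04  1.866e-01] deg [-0.   0.  67.2]
```

A reaction has appeared at about 1.17 rad, so this is the stop. I'll back off a hair and lift gently.

Emit:
{"method": "arm_command", "body": {
  "rows": [
    [[0,0,0,0,0,0.003,-1],[0,0,-0.02,0,0,0.003,-1],[0,0,-0.04,0,0,0.003,-1],[0,0,-0.06,0,0,0.003,-1],[0,0,-0.08,0,0,0.003,-1],[0,0,-0.08,0,0,0.003,-1]]
  ]
}}

```text
t: 7.48
eef_pos: [554.2, 118.0, 333.6]
tcp_rot: [3.14, -0.0, 1.472]
ft_force: [0.3, -0.6, -0.9]
opening: 0.146
grip_force: 30.0
```

```bash
python3 go.py 553.9 117.9 320.7 0.316
```

```text
t 7.48 pos [554.2 118.  333.6] rot [ 3.1396e+00 -4.0000e-04  1.4715e+00] q [0.09 0.49 1.78 0.   0.87 0.19] F [ 0.3 -0.6 -0.9] M [-0.09  0.06  0.02] open 0.146 grip 30.0
shift [-0.0008 -0.0022  0.086 ] turn [ 0.0002 -0.0002  0.1839] deg [ 0.1 -0.1 66.2]
```

It lifts with no resistance. Continuing up.

Emit:
{"method": "arm_command", "body": {
  "rows": [
    [[0,0,-0.1,0,0,0,-1],[0,0,-0.2,0,0,0,-1],[0,0,-0.3,0,0,0,-1],[0,0,-0.45,0,0,0,-1],[0,0,-0.6,0,0,0,-1],[0,0,-0.7,0,0,0,-1],[0,0,-0.7,0,0,0,-1]]
  ]
}}

```text
t: 8.07
eef_pos: [554.1, 118.0, 440.9]
tcp_rot: [3.136, -0.001, 1.472]
ft_force: [0.7, 0.7, -2.0]
opening: 0.144
grip_force: 30.0
```

```bash
python3 go.py 495 -293 438 1.47
python3 - <<'E'
from h import *
I,D=read_camera("scene"); cv2.imwrite('pics/s2.png',cv2.resize(I[120:300,200:460],None,fx=3,fy=3)[...,::-1])
E
```

```text
t 8.07 pos [554.1 118.  440.9] rot [ 3.1360e+00 -1.2000e-03  1.4716e+00] q [0.09 0.37 1.66 0.   1.11 0.19] F [ 0.7  0.7 -2. ] M [-0.13  0.08 -0.05] open 0.144 grip 30.0
shift [-2.7655 -0.1206  0.0153] turn [ 0.0009 -0.0002  0.0003] deg [ 0.3 -0.1  0.1]
```

View pics/s2.png

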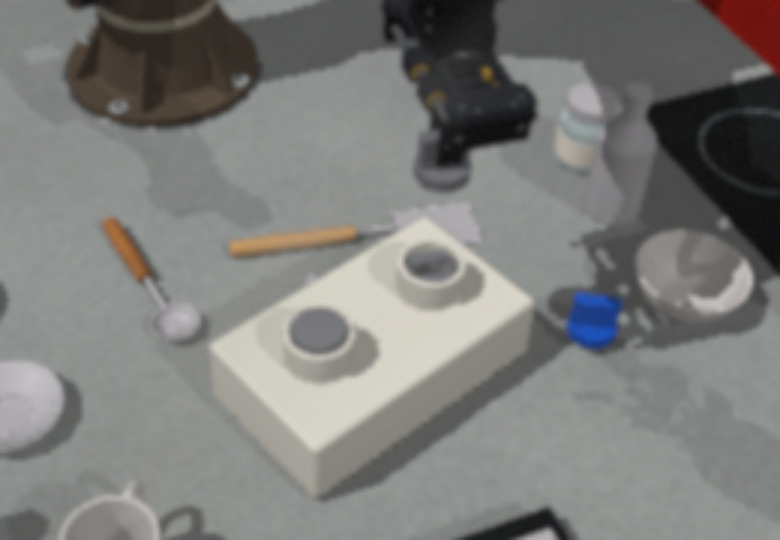

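The cap is in the gripper at crop (440,165) and the well at (430,260) is empty. Now I'll carry it to the dish.

Emit:
{"method": "arm_command", "body": {
  "rows": [
    [[-0.1,0,0,0,0,0,-1],[-0.25,-0.01,0,0,0,0,-1],[-0.4,-0.02,0,0,0,0,-1],[-0.55,-0.03,0,0,0,0,-1],[-0.7,-0.03,0,0,0,0,-1],[-0.85,-0.04,0,0,0,0,-1],[-1,-0.04,0,0,0,0,-1]]
  ]
}}

```text
t: 8.7
eef_pos: [532.7, -31.7, 436.2]
tcp_rot: [-3.14, -0.0, 1.472]
ft_force: [0.1, 0.3, -1.2]
opening: 0.148
grip_force: 30.0
```

Emit:
{"method": "arm_command", "body": {
  "rows": [
    [[-0.15,0,0,0,0,0,-1],[-0.3,-0.01,0,0,0,0,-1],[-0.45,-0.02,0,0,0,0,-1],[-0.6,-0.03,0,0,0,0,-1],[-0.75,-0.03,0,0,0,0,-1],[-0.9,-0.04,0,0,0,0,-1],[-1,-0.04,0,0,0,0,-1],[-1,-0.04,0,0,0,0,-1]]
  ]
}}

```text
t: 9.37
eef_pos: [512.0, -181.7, 436.1]
tcp_rot: [-3.14, -0.0, 1.469]
ft_force: [0.5, 0.7, -0.8]
opening: 0.149
grip_force: 30.0
```

```bash
python3 go.py 495 -293 350 1.47
python3 - <<'E'
from h import *
K,T=cam("wrist"); I,D=read_camera("wrist"); cv2.imwrite('pics/w2.png',I[...,::-1])
E
```

```text
t 9.37 pos [ 512.  -181.7  436.1] rot [-3.1400e+00 -2.0000e-04  1.4693e+00] q [-0.46  0.34  1.72 -0.    1.08 -0.36] F [ 0.5  0.7 -0.8] M [-0.05  0.07 -0.02] open 0.149 grip 30.0
shift [-0.7501 -0.0367  0.5741] turn [-0.0003 -0.     -0.0001] deg [-0.1 -0.  -0. ]
```

View pics/w2.png

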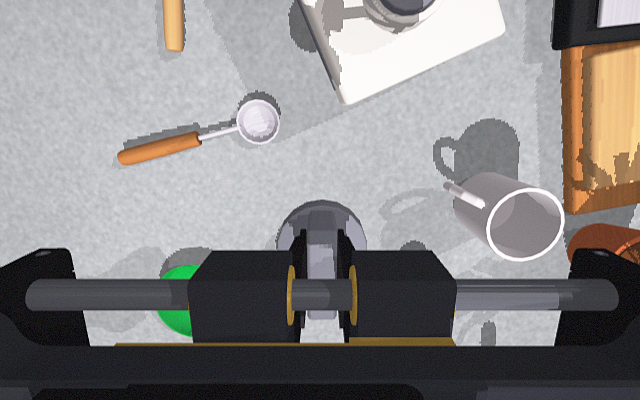

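The cap hangs upright between the fingers at (320,250). Now the last 112 mm to the dish, lowering to TCP z of about 365 (cap at about 156 mm).

Emit:
{"method": "arm_command", "body": {
  "rows": [
    [[-0.15,-0.01,0.05,0,0,0,-1],[-0.3,-0.02,0.15,0,0,0,-1],[-0.45,-0.03,0.25,0,0,0,-1],[-0.6,-0.035,0.35,0,0,0,-1],[-0.7,-0.035,0.42,0,0,0,-1],[-0.75,-0.037,0.47,0,0,0,-1],[-0.75,-0.037,0.47,0,0,0,-1],[-0.75,-0.037,0.47,0,0,0,-1],[-0.75,-0.037,0.47,0,0,0,-1]]
  ]
}}

```text
t: 10.17
eef_pos: [496.0, -289.8, 367.8]
tcp_rot: [3.141, 0.0, 1.472]
ft_force: [0.0, 0.0, -1.1]
opening: 0.15
grip_force: 30.0
```

```bash
python3 go.py 495 -293 365 1.47
python3 - <<'E'
from h import *
I,D=read_camera("scene"); K,T=cam("scene"); P=pts(K,T,D)
m=(np.hypot(P[...,0]-495,P[...,1]+293)<70)
for a,b in((8,30),(135,180)):
    q=P[m&(P[...,2]>a)&(P[...,2]<b)]; print(a,len(q),cv2.minAreaRect(q[:,:2].astype(np.float32)) if len(q)>3 else '', np.percentile(q[:,2],[1,99]))
cv2.imwrite('pics/s3.png',cv2.resize(I[120:320,100:360],None,fx=3,fy=3)[:,:780][...,::-1])
E
```

```text
t 10.17 pos [ 496.  -289.8  367.8] rot [3.141  0.     1.4724] q [-0.64  0.46  1.73  0.    0.95 -0.55] F [ 0.   0.  -1.1] M [-0.08  0.11 -0.05] open 0.15 grip 30.0
shift [-0.0216 -0.0044  0.0185] turn [0.0001 0.     0.0004] deg [0.  0.  0.1]
8 651 ((493.7962341308594, -293.669677734375), (108.5966567993164, 107.43071746826172), 41.62284469604492) [ 8.13846104 24.15509659]
135 172 ((509.590576171875, -292.0356140136719), (50.697330474853516, 26.003746032714844), 83.26118469238281) [159.84156717 179.57499292]
```

View pics/s3.png

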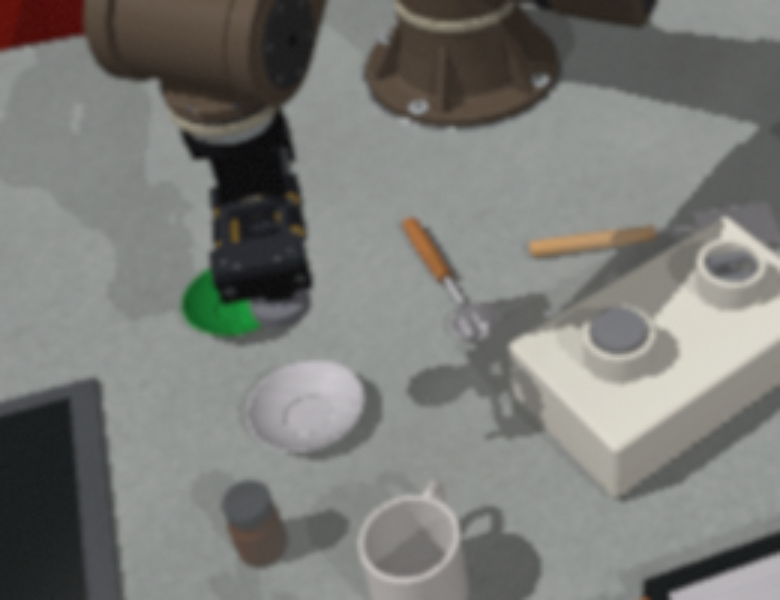

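The cap is held at about (496,-291,159) above the dish, which is at (494,-293) and hasn't moved; the bystanders are untouched too. I'll let it settle and hand in.

Emit:
{"method": "arm_command", "body": {
  "rows": [
    [[0,0,0,0,0,0,-1],[0,0,0,0,0,0,-1],[0,0,0,0,0,0,-1],[0,0,0,0,0,0,-1],[0,0,0,0,0,0,-1],[0,0,0,0,0,0,-1]]
  ]
}}

```text
t: 10.72
eef_pos: [495.7, -290.8, 367.3]
tcp_rot: [3.141, -0.0, 1.472]
ft_force: [-0.2, -0.5, -1.5]
opening: 0.144
grip_force: 30.0
```

```bash
python3 go.py 495 -293 365 1.47; python3 -c "
from cell import *
print(job_done())"
```

```text
t 10.72 pos [ 495.7 -290.8  367.3] rot [ 3.1414 -0.      1.4716] q [-0.65  0.46  1.73  0.    0.95 -0.55] F [-0.2 -0.5 -1.5] M [-0.09  0.04 -0.04] open 0.144 grip 30.0
shift [-0.0152 -0.0028  0.0152] turn [ 0.     -0.      0.0003] deg [ 0.  -0.   0.1]
the job is handed in; nothing more can be done
None
```

I turned the cap counter-clockwise about 1.17 rad to its stop, lifted it out, and handed the job in at 10.7 s with it held upright about 159 mm above the counter, within about 3 mm of the dish's centre; no verdict came back.

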